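Pack out a battery compression frame and hold it clamped

ROBOT

A 6-joint arm with a two-finger parallel gripper is mounted at the origin on the work surface. World frame = base frame: x ahead of the robot, y to its left, z up, the work surface at z = 0. Lengths are in m, angles in rad, forces in N, time in s.
With the tool pointing down it reaches from about 0.35 to 0.975 m from the base axis. Payload 4.9 kg.
Tool frame: the origin (TCP) lies where the fingers leave the gripper's body, on its centre line; the fingertips stand 73 mm ahead of it and the grasp point (between the pads) lies ahead of it (tcp_to_grasp is the z of the grasp point in the tool frame, in m); z points along the fingers, y is the line along which they close (so a half turn about z gives the same grasp; the last joint's range is limited). The gripper opens to 85 mm and grips with 20 to 120 N. Pads are 22 mm wide; open, the fingers measure 114 mm over their backs; the gripper's body (76 mm by 85 mm) begins 54 mm behind the grasp point. The pads swing forward as they close: fully open they stand 13 mm farther back than shut.
Start: joints at [-1.433, 0.053, 1.613, -0, 1.476, -0.119], TCP at [0.159, -0.604, 0.304] pointing down, gripper open.
Joint ranges: [-3.01, 3.01], [-1.01, 2.22], [0.06, 2.58], [-1.02, 4.17], [0.09, 2.62], [-3.14, 3.14]. Speed limits (rad/s): [2.57, 2.57, 3.14, 3.14, 3.14, 3.14].

INTERFACE

Orientations are given as a rotation vector (axis times angle).
In Python, from cell import * gives the robot as it stands.
- The arm moves only by the shell command python3 -m crank 'ROWS' [FORCE]. ROWS is JSON, a list of rows, each an object of numbers: "tx", "ty", "tz": the shift along the tool's x, y, z in units of 25 mm (1.0 is 25 mm); "wx", "wy", "wz": the turn, a rotation vector about the tool's x, y, z in units of 6 degrees (1.0 is 6 degrees); "gripper": the closure, from 0 (fully open) to 1 (shut). A call has exactly 8 rows; each row shifts and turns the commanded pose from where the row before left it, along the tool's axes as they then stand; what a row does not reach is not made up. A row lasts 1/12 s, in which the tool goes at most 41.7 mm and 7.16 degrees, less where a joint would pass 70% of its speed; a pose out of reach is approached as far as the arm can. A call is refused whole if a number of a shift passes 1 or a number of a turn 1, either way. A call with a gripper value outside its range is refused whole. The fingers move at their own pace and stop on an object; FORCE is the grip in N (left out, the last holds). Time passes only in rows, so rows that do not move let the fingers close, or fill a call up. It gives the time, the measured TCP pose, the force, the opening and the grip force at its end, in the units of the state.
- get_obs(): the state, without advancing time (a new reading comes with each control period).
- read_camera(name): name is "scene" or "top" or "wrist"; returns (picture, depth): 400x640x3 uint8, blue, green, red; 400x640 float32, m along the optical axis (not along the pixel's ray), 0 where there is no reading.
- camera_params(name): a dict with "fx", "fy", "cx", "cy" (pixels), "D" ([k1, k2, p1, p2, k3] as OpenCV has them; the pictures are not rectified), "world_from_camera" (4x4, takes a point from camera to world coordinates). Camera axes: x right, y down, z forward; pixel columns grow to the right and rows downward; lengths in m; the calibration is good to about 2 mm. A picture is of the moment at which its call begins: read the wrist's pose just before it. camera_params takes no time and is no camera call; for the wrist camera it gives the pose at the moment of the call.
- hand_in(): hands the job in; it is judged then, once.
The state is a dict: "clock": time; "joints": joint angles; "dq": joint speeds; "effort": joint torques, N m; "ee_pos": TCP position; "orientation": TCP orientation; "wrist_force": force on the tool from outside, world axes, zero at the start; "moment": the same for the moment, N m; "gripper_width": opening from 0.0 (shut) to 1.0 (fully open); "gripper_force": force on a finger pad.
Only numpy, scipy, OpenCV 4.12 (cv2) and the standard library are available. Lean on these libraries where they do the work, as an engineer would, in place of code of your own. Each camera call takes 0.05 s, during which the arm holds its last target. There are 200 camera calls.

TASK

Stand green spacers side by side in the gap between the battery module and the red pressure plate, square to the lane and flat on the frame's floor, as many as it takes for the plate, when pushed, to close tight on the stack instead of running on to its end stop. Leave the spare spacers standing on the bench and do not disturb the multimeter, jar, flashlight or screwdriver. Finish while holding: with the fingers, push the sprung plate firmly against the stack (about 10 N, from its back) and keep pushing, without letting go.

Things in the scene. Friction and masses are not known exactly. Their poses are not given: they have to be found in the camera images.
- frame: fixed frame: aluminium floor, top 12 mm above the bench, x -115..135 mm, y -60..180 mm, grey wall at its far (+x) end. Origin: on bench level under the clamping lane's centre line (y = 0, white stripe 50 mm wide). x: along the lane from plate to module, the pushing direction; z up. The waiting bay beside the lane (y = 120 mm) has no plate and plays no part.
- plate (a joint): red pressure plate sliding along frame x, in m: 0 = open (as found), grows towards the module, hard end stop at 0.026. A spring pushes it back open with 2 N at 0, 4.6 N at the stop, so it reopens when released. 15 mm thick, 44 mm wide, top 52 mm above the frame's floor (a low crossbar below 15 mm is 92 mm wide); front face at frame x = -15 mm when open.
- plate_back (a point): middle of the plate's back face (on the robot's side), 30 mm above the frame's floor; moves with the plate. Push here along frame +x, e.g. with closed fingers pointing down. Behind it 80 mm of floor are clear, but for slide rods (reaching 21 mm above the floor) at 43 mm to either side.
- module_long: blue battery module with black ends, fixed: 80 mm long (x), 44 wide, 45 high. Origin: lower edge of its far end, at mid-width, on the frame's floor; the near face is 80 mm towards the plate (its own -x). One module is in the lane, the other in the waiting bay; which is which varies, and so does the number of spacers needed.
- module_short: the same but 60 mm long: its near face lies 60 mm towards the plate (its own -x) from its origin.
- spacer1: green plastic spacer block, 20 mm thick (its x), 50 mm wide (its y), 45 mm high, about 50 g, standing on the bench. Origin: centre of the underside. One of four alike; two or three are needed. Grip it across its 50 mm width: neighbours can then stand against its 20 mm faces.
- spacer2: green plastic spacer block, 20 mm thick (its x), 50 mm wide (its y), 45 mm high, about 50 g, standing on the bench. Origin: centre of the underside. One of four alike; two or three are needed. Grip it across its 50 mm width: neighbours can then stand against its 20 mm faces.
- spacer3: green plastic spacer block, 20 mm thick (its x), 50 mm wide (its y), 45 mm high, about 50 g, standing on the bench. Origin: centre of the underside. One of four alike; two or three are needed. Grip it across its 50 mm width: neighbours can then stand against its 20 mm faces.
- spacer4: green plastic spacer block, 20 mm thick (its x), 50 mm wide (its y), 45 mm high, about 50 g, standing on the bench. Origin: centre of the underside. One of four alike; two or three are needed. Grip it across its 50 mm width: neighbours can then stand against its 20 mm faces.
- multimeter: orange and black multimeter lying on the bench, 150 x 75 x 36 mm; origin at the centre of its underside. Leave alone.
- jar: small amber jar with black cap, 52 mm across, 60 mm high; origin at the centre of its underside. Leave alone.
- flashlight: black flashlight lying on the bench, 125 mm long, 31 mm thick; origin near the middle, underneath. Leave alone.
- screwdriver: screwdriver lying on the bench; origin near its middle, underneath. Leave alone.

How it is judged:
By the outcome, as a careful person would: the job done as asked, in the order asked, and still so for the second after the job is handed in, while the arm keeps its last pose, push and grip.
It also fails if it takes over 72 s, if anything falls off the work surface, if the arm or the gripper's body presses on something with over 40 N, if the wrist force passes 120 N, or if a joint passes its speed limit or range.

## Working session

There is one attempt and no reset: what is moved stays moved. The work goes in short steps, Python scripts to look and compute and a shell command to move; the robot and the scene stay as the last step left them, time stands still between calls to the robot, and variables do not carry over. Pictures are saved under pics/ and viewed, at most 10 in all, crops included, and the job is handed in when it is done.

```bash
ls; mkdir -p pics; python3 - <<'E'
from cell import *
import cv2,numpy as np
o=get_obs();print(o)
for n in("scene","top"):
    im,d=read_camera(n);cv2.imwrite(f"pics/{n}0.png",im);np.save(f"pics/{n}0.npy",d)
    p=camera_params(n);print(n,p)
try: print(tcp_to_grasp)
except Exception as e: print(e)
E
```

```text
pics
{'clock': 0.0, 'joints': array([-1.43300511e+00,  5.33595572e-02,  1.61429534e+00,  9.66453067e-06,
        1.47600815e+00, -1.19042533e-01]), 'dq': array([-8.81380863e-05, -8.85572041e-04,  3.82740122e-04, -1.76797535e-04,
       -4.11886663e-04,  2.21107945e-04]), 'effort': array([ 1.43653018e-03, -3.93682086e+01, -3.70172024e+01,  1.14224904e-04,
        7.07826490e-03,  1.75081760e-05]), 'ee_pos': array([ 0.15867287, -0.60403031,  0.30266039]), 'orientation': array([-3.11367124e+00, -4.02059007e-01,  1.53656862e-05]), 'wrist_force': array([-0.33013551, -0.1589482 ,  0.05680047]), 'moment': array([-0.03019526,  0.00075439,  0.0061437 ]), 'gripper_force': 0.0, 'gripper_width': 0.9992548721012036}
scene {'fx': 431.1483938949959, 'fy': 431.1483938949959, 'cx': 318.1200119372372, 'cy': 203.5890803025168, 'D': array([0.0407642, 0.       , 0.       , 0.       , 0.       ]), 'world_from_camera': array([[-0.15238205,  0.76080523, -0.63083684,  1.29556598],
       [ 0.98829655,  0.12185064, -0.09177342,  0.1016935 ],
       [ 0.00704617, -0.63743849, -0.77046903,  0.95956219],
       [ 0.        ,  0.        ,  0.        ,  1.        ]])}
top {'fx': 493.6557857501458, 'fy': 493.6557857501458, 'cx': 314.4064818451469, 'cy': 206.10203000310204, 'D': array([-0.01500743,  0.        ,  0.        ,  0.        ,  0.        ]), 'world_from_camera': array([[ 0.01295916, -0.990715  ,  0.13533607,  0.38437311],
       [-0.99989489, -0.01195962,  0.00819603, -0.0330836 ],
       [-0.00650136, -0.13542806, -0.99076585,  1.49317236],
       [ 0.        ,  0.        ,  0.        ,  1.        ]])}
0.0539
```

View pics/top0.png

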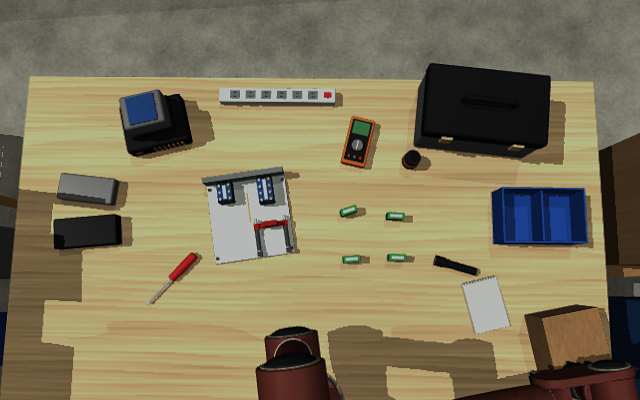

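View pics/scene0.png

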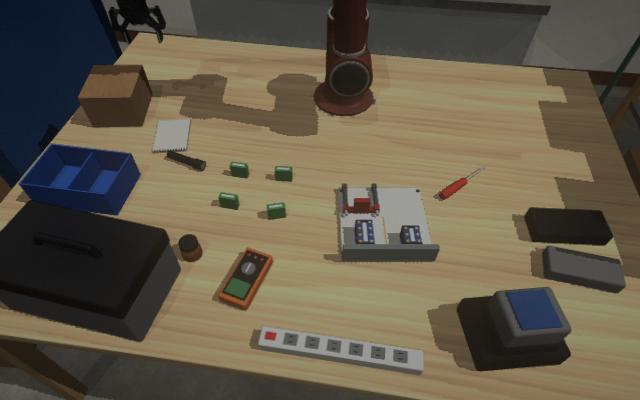

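The top view shows the frame around (248,215). The lane module is at (265,190), the bay module at (225,192), the plate at (270,224), and the spacers at (348,211), (396,216), (351,259) and (397,258). The scene view confirms this layout. Next I'll measure coarsely from both views and look at an enlarged crop.

```bash
cat > h.py <<'E'
from cell import *
import cv2,numpy as np
from scipy.spatial.transform import Rotation as R
def ray(p,uv):
    K=np.array([[p["fx"],0,p["cx"]],[0,p["fy"],p["cy"]],[0,0,1]])
    return cv2.undistortPoints(np.float64(uv).reshape(-1,1,2),K,np.float64(p["D"])).reshape(-1,2)
def world(p,uv,d):
    n=ray(p,uv);c=np.c_[n,np.ones(len(n))]*np.reshape(d,(-1,1))
    T=p["world_from_camera"];return c@T[:3,:3].T+T[:3,3]
def onz(p,uv,z):
    n=ray(p,uv);T=p["world_from_camera"];c=np.c_[n,np.ones(len(n))]@T[:3,:3].T
    return T[:3,3]+c*((z-T[2,3])/c[:,2:])
def project(p,X):
    T=np.linalg.inv(p["world_from_camera"]);c=np.reshape(X,(-1,3))@T[:3,:3].T+T[:3,3]
    K=np.array([[p["fx"],0,p["cx"]],[0,p["fy"],p["cy"]],[0,0,1]])
    return cv2.projectPoints(c,np.zeros(3),np.zeros(3),K,np.float64(p["D"]))[0].reshape(-1,2)
def green(im): 
    h=cv2.cvtColor(im,cv2.COLOR_BGR2HSV);return cv2.inRange(h,(50,80,30),(85,255,255))
def spacers(n,im,d,p,zmin=0.03,zmax=.06):
    m=green(im);k,l,s,c=cv2.connectedComponentsWithStats(cv2.morphologyEx(m,cv2.MORPH_CLOSE,np.ones((5,5))))
    for i in range(1,k):
        if s[i,4]<60: continue
        v,u=np.nonzero((l==i)&(d>0));W=world(p,np.c_[u,v],d[v,u])
        zt=np.percentile(W[:,2],90);t=W[abs(W[:,2]-zt)<.006]
        r=cv2.minAreaRect(np.float32(t[:,:2]*1000));print(n,c[i].round(),"ztop",zt.round(4),"rect mm",np.round(r[0],1),np.round(r[1],1),round(r[2],1))
E
python3 - <<'E'
from h import *
for n in("scene","top"):
    im=cv2.imread(f"pics/{n}0.png");d=np.load(f"pics/{n}0.npy");p=camera_params(n);spacers(n,im,d,p)
im=cv2.imread("pics/top0.png")[160:275,195:310];cv2.imwrite("pics/topc.png",cv2.resize(im,None,fx=5,fy=5,interpolation=cv2.INTER_CUBIC))
# rough frame corners
p=camera_params("top");print(onz(p,[[217,263],[297,249],[265,175],[270,224],[210,205]],0.012))
print(camera_params("wrist"))
E
```

```text
scene [629.  59.] ztop -0.0161 rect mm [-539.1 1150.7] [ 9.4 26.4] 32.4
scene [239. 165.] ztop 0.0476 rect mm [ 436.6 -263.6] [19.8 49.1] 1.9
scene [283. 169.] ztop 0.0473 rect mm [ 430.6 -129.4] [20.4 49.8] 2.9
scene [229. 197.] ztop 0.0474 rect mm [ 559.4 -260.4] [47. 20.] 87.0
scene [275. 206.] ztop 0.0477 rect mm [ 574.5 -120.9] [21.  47.4] 23.2
scene [237. 287.] ztop 0.039 rect mm [ 826.2 -159.1] [50.3 41.5] 77.4
top [361. 128.] ztop 0.0395 rect mm [ 826.7 -159.1] [50.7 43.3] 79.1
top [348. 210.] ztop 0.0494 rect mm [ 571.1 -121.7] [18.9 49.2] 19.2
top [395. 216.] ztop 0.049 rect mm [ 556. -262.] [47.7 19.4] 87.0
top [351. 259.] ztop 0.0494 rect mm [ 428.5 -129.7] [18.4 47.6] 5.9
top [396. 257.] ztop 0.0479 rect mm [ 435.2 -264.1] [17.6 47.5] 0.5
[[0.41163432 0.26793529 0.012     ]
 [0.45645251 0.02960008 0.012     ]
 [0.68084032 0.13145868 0.012     ]
 [0.53060979 0.11237043 0.012     ]
 [0.58624783 0.29612887 0.012     ]]
{'fx': 319.8637551058922, 'fy': 319.8637551058922, 'cx': 315.3697086798142, 'cy': 205.59467618906146, 'D': array([-0.04115761,  0.        ,  0.        ,  0.        ,  0.        ]), 'world_from_camera': array([[ 0.25329518, -0.91803359, -0.30505062,  0.23745296],
       [-0.96738676, -0.24105557, -0.07781429, -0.58378983],
       [-0.00209802,  0.31481192, -0.94915175,  0.37207559],
       [ 0.        ,  0.        ,  0.        ,  1.        ]])}
```

View pics/topc.png

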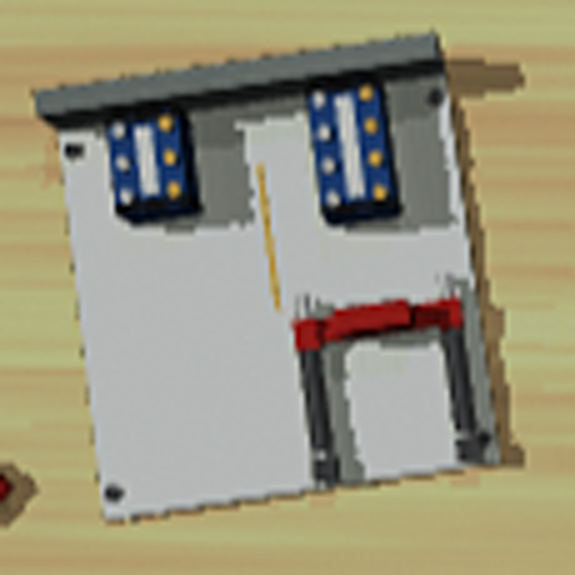

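The long module seems to be in the lane and the frame's yaw is about 11°. I'll take wrist views over the spacers next, then over the frame.

```bash

python3 -m crank '[{"tx":1,"ty":-0.77,"tz":0.1},{"tx":1,"ty":-0.77,"tz":0.1},{"tx":1,"ty":-0.77,"tz":0.1},{"tx":1,"ty":-0.77,"tz":0.1},{"tx":1,"ty":-0.77,"tz":0.1},{"tx":1,"ty":-0.77,"tz":0.1},{"tx":1,"ty":-0.77,"tz":0.1},{"tx":1,"ty":-0.77,"tz":0.1}]' 
python3 -m crank '[{"tx":1,"ty":-0.77,"tz":0.1},{"tx":1,"ty":-0.77,"tz":0.1},{"tx":1,"ty":-0.77,"tz":0.1},{"tx":1,"ty":-0.77,"tz":0.1},{"tx":1,"ty":-0.77,"tz":0.1},{"tx":1,"ty":-0.77,"tz":0.1},{"tx":0.6,"ty":-0.5,"tz":0.1},{}]' 
cat >> h.py <<'E'
def look(name):
    p=camera_params("wrist");im,d=read_camera("wrist");cv2.imwrite(f"pics/{name}.png",im);np.savez(f"pics/{name}.npz",d=d,**p);return im,d,p
def load(name):
    z=np.load(f"pics/{name}.npz");return cv2.imread(f"pics/{name}.png"),z["d"],{k:z[k] for k in z}
def st():
    o=get_obs();Rm=R.from_rotvec(o["orientation"]).as_matrix()
    print("t",round(o["clock"],2),"tcp",o["ee_pos"].round(4),"yaw",round(np.degrees(np.arctan2(Rm[1,0],Rm[0,0])),2),"zaxis",Rm[:,2].round(4),"F",o["wrist_force"].round(1),"w",round(o["gripper_width"],3),"gf",round(o["gripper_force"],1));return o["ee_pos"],Rm
def go(x,y,z,yaw=None):
    "units to move TCP to x,y,z (shift in present tool axes), and turn wz to yaw(deg)"
    t,Rm=st();s=Rm.T@(np.array([x,y,z])-t)/.025;print("tx,ty,tz",s.round(2))
    if yaw is not None:
        c,q=np.cos(np.radians(yaw)),np.sin(np.radians(yaw));T=np.array([[c,q,0],[q,-c,0],[0,0,-1]])
        print("w units",(np.degrees(R.from_matrix(Rm.T@T).as_rotvec())/6).round(2),"shift if turned first",(T.T@(np.array([x,y,z])-t)/.025).round(2))
E
python3 - <<'E'
from h import *
st();im,d,p=look("w1");spacers("w1",im,d,p)
go(.56,.10,.27,10.7)
E
```

```text
t 0.1 tcp [ 0.1587 -0.6041  0.3027] yaw 14.71 zaxis [-3.0e-04  1.9e-03 -1.0e+00] F [-0.8 -0.6 -0.5] w 0.998 gf 0.0
t 0.15 tcp [ 0.1587 -0.6041  0.3029] yaw 14.71 zaxis [-2.0e-04  1.6e-03 -1.0e+00] F [-0.1  0.4 -0.5] w 1.001 gf 0.0
tx,ty,tz [ 22.68 -23.16   1.36]
w units [-0.02 -0.    0.67] shift if turned first [ 21.   -24.69   1.32]invalid input
invalid input
```

```bash

python3 -m crank '[{"tx":1,"ty":-0.77,"tz":0.1,"wx":0,"wy":0,"wz":0,"gripper":0},{"tx":1,"ty":-0.77,"tz":0.1,"wx":0,"wy":0,"wz":0,"gripper":0},{"tx":1,"ty":-0.77,"tz":0.1,"wx":0,"wy":0,"wz":0,"gripper":0},{"tx":1,"ty":-0.77,"tz":0.1,"wx":0,"wy":0,"wz":0,"gripper":0},{"tx":1,"ty":-0.77,"tz":0.1,"wx":0,"wy":0,"wz":0,"gripper":0},{"tx":1,"ty":-0.77,"tz":0.1,"wx":0,"wy":0,"wz":0,"gripper":0},{"tx":1,"ty":-0.77,"tz":0.1,"wx":0,"wy":0,"wz":0,"gripper":0},{"tx":1,"ty":-0.77,"tz":0.1,"wx":0,"wy":0,"wz":0,"gripper":0}]'
```

```text
clock: 0.82
ee_pos: [0.3136, -0.4033, 0.2835]
orientation: [-3.115, -0.402, 0.0]
wrist_force: [0.5, -0.8, -0.2]
gripper_width: 1.002
gripper_force: 0.0
```

```bash

python3 -m crank '[{"tx":1,"ty":-0.77,"tz":0.1,"wx":0,"wy":0,"wz":0,"gripper":0},{"tx":1,"ty":-0.77,"tz":0.1,"wx":0,"wy":0,"wz":0,"gripper":0},{"tx":1,"ty":-0.77,"tz":0.1,"wx":0,"wy":0,"wz":0,"gripper":0},{"tx":1,"ty":-0.77,"tz":0.1,"wx":0,"wy":0,"wz":0,"gripper":0},{"tx":1,"ty":-0.77,"tz":0.1,"wx":0,"wy":0,"wz":0,"gripper":0},{"tx":0.6,"ty":-0.5,"tz":0.1,"wx":0,"wy":0,"wz":0,"gripper":0},{"tx":0,"ty":0,"tz":0,"wx":0,"wy":0,"wz":0,"gripper":0},{"tx":0,"ty":0,"tz":0,"wx":0,"wy":0,"wz":0,"gripper":0}]'
python3 - <<'E'
from h import *
st();im,d,p=look("w1");spacers("w1",im,d,p)
go(.56,.10,.27,10.7)
E
```

```text
clock: 1.48
ee_pos: [0.421, -0.2633, 0.2684]
orientation: [-3.115, -0.406, 0.001]
wrist_force: [-1.2, 0.1, -0.9]
gripper_width: 1.0
gripper_force: 0.0
t 1.48 tcp [ 0.421  -0.2633  0.2684] yaw 14.84 zaxis [-1.e-03  2.e-04 -1.e+00] F [-1.2  0.1 -0.9] w 1.0 gf 0.0
w1 [353.  39.] ztop 0.045 rect mm [ 557.9 -261.1] [49.6 20.6] 87.5
w1 [186. 141.] ztop 0.045 rect mm [ 430.1 -130.6] [19.6 50.9] 5.0
w1 [321. 171.] ztop 0.045 rect mm [ 435.7 -264.3] [49.7 20.3] 88.3
t 1.53 tcp [ 0.4207 -0.264   0.2687] yaw 14.76 zaxis [-7.e-04 -2.e-04 -1.e+00] F [-0.4 -0.1  0.5] w 1.0 gf 0.0
tx,ty,tz [  9.1  -12.66  -0.06]
w units [0.   0.01 0.68] shift if turned first [  8.18 -13.27  -0.05]
```

```bash

python3 -m crank '[{"tx":0.7,"ty":-1,"tz":0,"wx":0,"wy":0,"wz":0,"gripper":0},{"tx":0.7,"ty":-1,"tz":0,"wx":0,"wy":0,"wz":0,"gripper":0},{"tx":0.7,"ty":-1,"tz":0,"wx":0,"wy":0,"wz":0,"gripper":0},{"tx":0.7,"ty":-1,"tz":0,"wx":0,"wy":0,"wz":0,"gripper":0},{"tx":0.7,"ty":-1,"tz":0,"wx":0,"wy":0,"wz":0,"gripper":0},{"tx":0.7,"ty":-1,"tz":0,"wx":0,"wy":0,"wz":0,"gripper":0},{"tx":0,"ty":0,"tz":0,"wx":0,"wy":0,"wz":0,"gripper":0},{"tx":0,"ty":0,"tz":0,"wx":0,"wy":0,"wz":0,"gripper":0}]'
python3 - <<'E'
from h import *
im,d,p=look("w2");spacers("w2",im,d,p)
E
python3 -m crank '[{"tx":0.7,"ty":-1,"tz":0,"wx":0,"wy":0,"wz":0,"gripper":0},{"tx":0.7,"ty":-1,"tz":0,"wx":0,"wy":0,"wz":0,"gripper":0},{"tx":0.7,"ty":-1,"tz":0,"wx":0,"wy":0,"wz":0,"gripper":0},{"tx":0.7,"ty":-1,"tz":0,"wx":0,"wy":0,"wz":0,"gripper":0},{"tx":0.7,"ty":-1,"tz":0,"wx":0,"wy":0,"wz":0,"gripper":0},{"tx":0.7,"ty":-1,"tz":0,"wx":0,"wy":0,"wz":0.7,"gripper":0},{"tx":0,"ty":0,"tz":0,"wx":0,"wy":0,"wz":0,"gripper":0},{"tx":0,"ty":0,"tz":0,"wx":0,"wy":0,"wz":0,"gripper":0}]'
python3 - <<'E'
from h import *
st();im,d,p=look("w3")
# project predicted features for yaw 10.7
E
```

```text
clock: 2.2
ee_pos: [0.4844, -0.0924, 0.269]
orientation: [3.115, 0.404, -0.0]
wrist_force: [0.6, -0.4, 1.3]
gripper_width: 0.999
gripper_force: 0.0
w2 [370. 104.] ztop 0.0452 rect mm [ 572.8 -121.4] [19.6 49.6] 19.7
w2 [496. 156.] ztop 0.045 rect mm [ 558.2 -260.5] [51.2 19.7] 87.2
w2 [337. 240.] ztop 0.0448 rect mm [ 430.3 -130. ] [20.8 49.5] 5.0
w2 [452. 262.] ztop 0.0446 rect mm [ 435.8 -263.7] [50.3 20.8] 89.0
clock: 2.92
ee_pos: [0.5482, 0.0787, 0.2688]
orientation: [3.128, 0.288, -0.001]
wrist_force: [-0.1, -0.2, -1.0]
gripper_width: 1.003
gripper_force: 0.0
t 2.92 tcp [0.5482 0.0787 0.2688] yaw 10.52 zaxis [-3.e-04 -7.e-04 -1.e+00] F [-0.1 -0.2 -1. ] w 1.003 gf 0.0
```

View pics/w3.png

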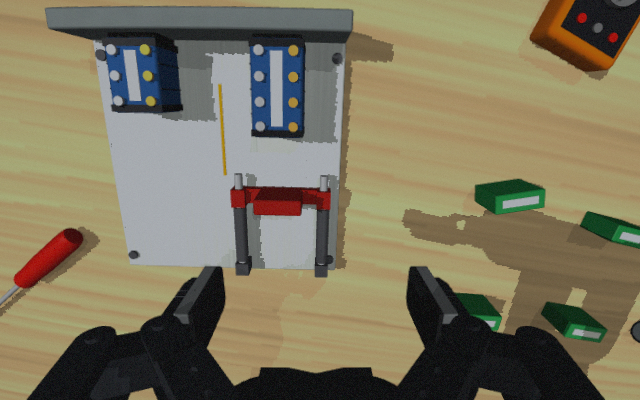

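The wrist view shows the lane module (the long one, 4 terminal rows) at (277,87), the bay module at (142,72), the plate's top at (278,205), and the near frame corners at about (132,266) and (338,268). I'll fit these from the depth image.

```bash
python3 - <<'E'
from h import *
im,d,p=load("w3")
v,u=np.nonzero(d>0);W=np.full((400,640,3),np.nan);W[v,u]=world(p,np.c_[u,v],d[v,u])
def fit(n,box,z0,z1):
    m=np.zeros((400,640),np.uint8);a,b,c,e=box;m[c:e,a:b]=1
    q=W[(m>0)&(W[...,2]>z0)&(W[...,2]<z1)];r=cv2.minAreaRect(np.float32(q[:,:2]*1000))
    print(n,len(q),"z",np.median(q[:,2]).round(4),np.round(r[0],1),np.round(r[1],1),round(r[2],2));return q
fit("lane",(235,320,30,150),.05,.062);fit("bay",(95,195,30,125),.05,.062)
fit("plate top",(245,310,180,225),.06,.068);fit("crossbar",(225,340,175,225),.023,.030)
fit("rods",(225,340,200,285),.027,.036)
fl=W[190:260,140:225].reshape(-1,3);print("floor z",np.nanmedian(fl[:,2]))
fit("floor",(90,345,120,275),.008,.015)
c=onz(p,[[132,266],[338,268]],.012);print(c)
cv2.imwrite("pics/w3c.png",cv2.resize(im[100:280,190:370],None,fx=3.3,fy=3.3,interpolation=cv2.INTER_CUBIC))
E
```

```text
lane 5685 z 0.0565 [632.9 126.5] [83.8 67.7] 9.15
bay 4523 z 0.0565 [625.1 233.8] [65.2 84.9] 9.14
plate top 773 z 0.0631 [530.  110.8] [15.6 44. ] 9.25
crossbar 855 z 0.027 [525.6 109.9] [53.4 99.3] 9.68
rods 1881 z 0.0312 [485.  103.9] [ 89.  100.9] 9.37
floor z 0.011422559085193795
floor 27548 z 0.0114 [512.  168.8] [168.2 240.6] 9.17
[[0.40993675 0.27016055 0.012     ]
 [0.45199779 0.03420317 0.012     ]]
```

View pics/w3c.png

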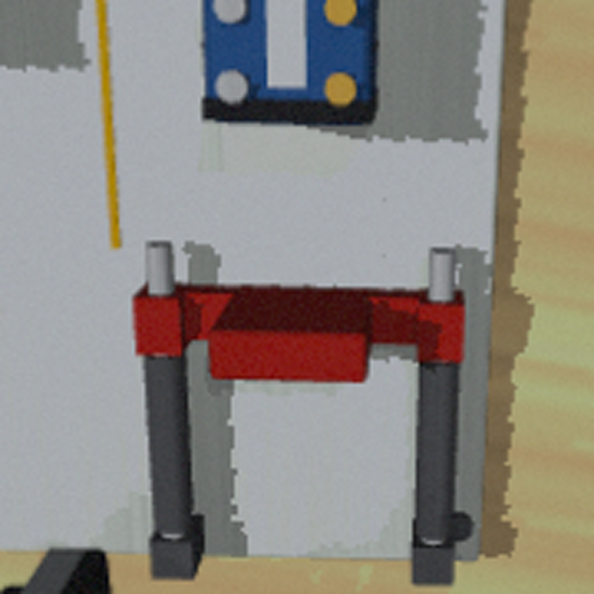

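```bash
cat >> h.py <<'E'
YAW=9.2
O=np.array([.5522,.1144]);F=np.array([[.9871,.1599],[-.1599,.9871]])
def inframe(W): return np.concatenate([(W[...,:2]-O)@F.T,W[...,2:]-.012],-1)
def toworld(x,y): return O+F.T@np.array([x,y])
def cloud(d,p):
    v,u=np.nonzero(d>0);W=np.full(d.shape+(3,),np.nan);W[v,u]=world(p,np.c_[u,v],d[v,u]);return inframe(W)
def ext(n,q,m):
    s=q[m];print(n,len(s),"x",np.percentile(s[:,0],[1,50,99]).round(4),"y",np.percentile(s[:,1],[1,50,99]).round(4),"z",np.median(s[:,2]).round(4))
E
python3 - <<'E'
from h import *
im,d,p=load("w3");q=cloud(d,p);x,y,z=q[...,0],q[...,1],q[...,2]
ext("lane top",q,(z>.041)&(z<.048)&(abs(y)<.03)&(x<.1)&(x>0))
ext("bay top",q,(z>.041)&(z<.048)&(abs(y-.12)<.04)&(x<.1)&(x>0))
ext("plate top",q,(z>.049)&(z<.055)&(abs(y)<.03)&(x<0.02)&(x>-.05))
ext("wall",q,(z>.03)&(x>.1)&(x<.16)&(abs(y-.06)<.1))
for k in((0,1),(-.02,-.01),(.01,.02)): 
    ext("near edge",q,(z>.041)&(z<.048)&(abs(y-np.mean(k)if k!=(0,1) else y)<.02)&(x<.1)&(x>0))
# module near face height points
ext("near face below",q,(z>.01)&(z<.035)&(abs(y)<.02)&(x>0.0)&(x<.1))
a,b=.5482,.0787
print("spacer A..D in world",[toworld(*s) for s in((0.03,0),)])
E
```

```text
lane top 3774 x [0.0408 0.0713 0.0995] y [-0.0217 -0.0004  0.0213] z 0.0445
bay top 2561 x [0.0594 0.0798 0.0994] y [0.0975 0.1181 0.1409] z 0.0446
plate top 747 x [-0.0294 -0.0217 -0.0149] y [-0.0211 -0.0003  0.0217] z 0.0512
wall 10313 x [0.1006 0.1247 0.1385] y [-0.0373  0.0593  0.1571] z 0.0531
near edge 3434 x [0.0408 0.0716 0.0994] y [-0.0194 -0.0001  0.0196] z 0.0446
near edge 2367 x [0.0408 0.0715 0.0993] y [-0.0218 -0.0083  0.0047] z 0.0446
near edge 2284 x [0.0409 0.0713 0.0995] y [-0.0048  0.0081  0.0217] z 0.0446Traceback (most recent call last):
  File "<stdin>", line 10, in <module>
  File "h.py", line 46, in ext
    s=q[m];print(n,len(s),"x",np.percentile(s[:,0],[1,50,99]).round(4),"y",np.percentile(s[:,1],[1,50,99]).round(4),"z",np.median(s[:,2]).round(4))
                              ~~~~~~~~~~~~~^^^^^^^^^^^^^^^^^^
    return _quantile_unchecked(
        a, q, axis, out, overwrite_input, method, keepdims, weights)
    return _ureduce(a,
                    func=_quantile_ureduce_func,
    ...<5 lines>...
                    overwrite_input=overwrite_input,
                    method=method)
    r = func(a, **kwargs)
    result = _quantile(arr,
                       quantiles=q,
    ...<2 lines>...
                       out=out,
                       weights=wgt)
    slices_having_nans = np.isnan(arr[-1, ...])
                                  ~~~^^^^^^^^^
IndexError: index -1 is out of bounds for axis 0 with size 0
```

The lane module's near face is at x ≈ +40 mm and the plate front at −15 mm, so the gap is 55 mm. The stack must be thicker than 29 mm and thinner than 55 mm, so two spacers. I'll pick the nearest two, starting at (430,−130).

```bash
python3 - <<'E'
from h import *
im,d,p=load("w3");q=cloud(d,p);x,y,z=q[...,0],q[...,1],q[...,2]
for s in(-1,1): ext("rod",q,(z>.014)&(z<.024)&(abs(y-s*.043)<.012)&(x>-.014)&(x<.03))
go(.4302,-.1303,.145,5.0)
E
```

```text
rod 109 x [-0.0137 -0.0068 -0.    ] y [-0.0466 -0.0432 -0.0393] z 0.0168
rod 105 x [-0.0134 -0.0062  0.0001] y [0.0392 0.0424 0.0466] z 0.0165
t 2.97 tcp [0.5479 0.0781 0.2687] yaw 10.46 zaxis [-5.e-04 -8.e-04 -1.e+00] F [-0.4 -0.3  0.1] w 1.002 gf 0.0
tx,ty,tz [-6.14  7.34  4.96]
w units [0.01 0.01 0.91] shift if turned first [-5.42  7.89  4.95]
```

```bash

python3 -m crank '[{"tx":0,"ty":0,"tz":0,"wx":0,"wy":0,"wz":0.91,"gripper":0},{"tx":-0.54,"ty":0.79,"tz":0.5,"wx":0,"wy":0,"wz":0,"gripper":0},{"tx":-0.54,"ty":0.79,"tz":0.5,"wx":0,"wy":0,"wz":0,"gripper":0},{"tx":-0.54,"ty":0.79,"tz":0.5,"wx":0,"wy":0,"wz":0,"gripper":0},{"tx":-0.54,"ty":0.79,"tz":0.5,"wx":0,"wy":0,"wz":0,"gripper":0},{"tx":-0.54,"ty":0.79,"tz":0.5,"wx":0,"wy":0,"wz":0,"gripper":0},{"tx":-0.54,"ty":0.79,"tz":0.5,"wx":0,"wy":0,"wz":0,"gripper":0},{"tx":-0.54,"ty":0.79,"tz":0.5,"wx":0,"wy":0,"wz":0,"gripper":0}]' >/dev/null
python3 -m crank '[{"tx":-0.54,"ty":0.79,"tz":0.5,"wx":0,"wy":0,"wz":0,"gripper":0},{"tx":-0.54,"ty":0.79,"tz":0.5,"wx":0,"wy":0,"wz":0,"gripper":0},{"tx":-0.54,"ty":0.79,"tz":0.5,"wx":0,"wy":0,"wz":0,"gripper":0},{"tx":0,"ty":0,"tz":0,"wx":0,"wy":0,"wz":0,"gripper":0},{"tx":0,"ty":0,"tz":0,"wx":0,"wy":0,"wz":0,"gripper":0},{"tx":0,"ty":0,"tz":0,"wx":0,"wy":0,"wz":0,"gripper":0},{"tx":0,"ty":0,"tz":0,"wx":0,"wy":0,"wz":0,"gripper":0},{"tx":0,"ty":0,"tz":0,"wx":0,"wy":0,"wz":0,"gripper":0}]' 
python3 - <<'E'
from h import *
im,d,p=look("w4");spacers("w4",im,d,p)
go(.4302,-.1303,.092,5.0)
cv2.imwrite("pics/w4v.png",im)
E
```

```text
clock: 4.3
ee_pos: [0.4314, -0.129, 0.1448]
orientation: [3.138, 0.14, 0.002]
wrist_force: [0.7, -0.4, 1.2]
gripper_width: 1.003
gripper_force: 0.0
w4 [313.   7.] ztop 0.0357 rect mm [ 558.3 -110.7] [ 1.2 18.6] 18.3
w4 [569.  40.] ztop 0.0447 rect mm [ 557.9 -260.3] [51.  20.5] 88.0
w4 [317. 235.] ztop 0.0447 rect mm [ 430.3 -130.2] [20.9 49.5] 5.2
w4 [518. 242.] ztop 0.0446 rect mm [ 435.9 -263.8] [51.1 20.8] 88.7
t 4.35 tcp [ 0.4313 -0.1289  0.1447] yaw 5.11 zaxis [ 1.3e-03 -5.0e-04 -1.0e+00] F [-0.3  0.4  0.4] w 0.999 gf 0.0
tx,ty,tz [-0.05  0.05  2.11]
w units [ 0.01 -0.01  0.02] shift if turned first [-0.05  0.05  2.11]
```

View pics/w4v.png

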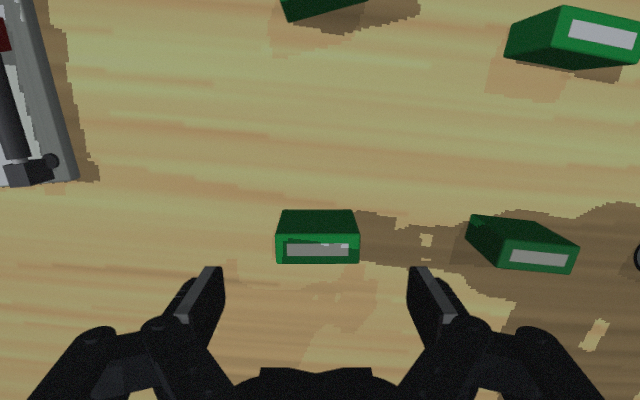

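The spacer sits centred between the open fingers at (317,237). Now descend, grip with 30 N and lift.

```bash

python3 -m crank '[{"tx":-0.05,"ty":0.05,"tz":0.7,"wx":0,"wy":0,"wz":0,"gripper":0},{"tx":0,"ty":0,"tz":0.7,"wx":0,"wy":0,"wz":0,"gripper":0},{"tx":0,"ty":0,"tz":0.7,"wx":0,"wy":0,"wz":0,"gripper":0},{"tx":0,"ty":0,"tz":0,"wx":0,"wy":0,"wz":0,"gripper":0},{"tx":0,"ty":0,"tz":0,"wx":0,"wy":0,"wz":0,"gripper":1},{"tx":0,"ty":0,"tz":0,"wx":0,"wy":0,"wz":0,"gripper":1},{"tx":0,"ty":0,"tz":0,"wx":0,"wy":0,"wz":0,"gripper":1},{"tx":0,"ty":0,"tz":0,"wx":0,"wy":0,"wz":0,"gripper":1}]' 30
python3 -m crank '[{"tx":0,"ty":0,"tz":0,"wx":0,"wy":0,"wz":0,"gripper":1},{"tx":0,"ty":0,"tz":0,"wx":0,"wy":0,"wz":0,"gripper":1},{"tx":0,"ty":0,"tz":0,"wx":0,"wy":0,"wz":0,"gripper":1},{"tx":0,"ty":0,"tz":0,"wx":0,"wy":0,"wz":0,"gripper":1},{"tx":0,"ty":0,"tz":0,"wx":0,"wy":0,"wz":0,"gripper":1},{"tx":0,"ty":0,"tz":0,"wx":0,"wy":0,"wz":0,"gripper":1},{"tx":0,"ty":0,"tz":0,"wx":0,"wy":0,"wz":0,"gripper":1},{"tx":0,"ty":0,"tz":0,"wx":0,"wy":0,"wz":0,"gripper":1}]'
python3 -c "
from h import *;st()"
```

```text
clock: 5.02
ee_pos: [0.4307, -0.1309, 0.0931]
orientation: [3.137, 0.139, 0.004]
wrist_force: [0.4, 0.5, -0.0]
gripper_width: 0.575
gripper_force: 32.2
clock: 5.68
ee_pos: [0.4307, -0.1309, 0.093]
orientation: [3.137, 0.139, 0.004]
wrist_force: [0.9, 0.7, 6.2]
gripper_width: 0.576
gripper_force: 33.1
t 5.68 tcp [ 0.4307 -0.1309  0.093 ] yaw 5.06 zaxis [ 0.0028 -0.001  -1.    ] F [0.9 0.7 6.2] w 0.576 gf 33.1
```

```bash

python3 -m crank '[{"tx":0,"ty":0,"tz":-0.6,"wx":0,"wy":0,"wz":0,"gripper":1},{"tx":0,"ty":0,"tz":-0.8,"wx":0,"wy":0,"wz":0,"gripper":1},{"tx":0,"ty":0,"tz":-0.9,"wx":0,"wy":0,"wz":-0.4,"gripper":1},{"tx":0,"ty":0,"tz":-0.9,"wx":0,"wy":0,"wz":-0.29,"gripper":1},{"tx":0.75,"ty":-0.89,"tz":-0.8,"wx":0,"wy":0,"wz":0,"gripper":1},{"tx":0.75,"ty":-0.89,"tz":0,"wx":0,"wy":0,"wz":0,"gripper":1},{"tx":0.75,"ty":-0.89,"tz":0,"wx":0,"wy":0,"wz":0,"gripper":1},{"tx":0.75,"ty":-0.89,"tz":0,"wx":0,"wy":0,"wz":0,"gripper":1}]'
python3 -m crank '[{"tx":0.75,"ty":-0.89,"tz":0,"wx":0,"wy":0,"wz":0,"gripper":1},{"tx":0.75,"ty":-0.89,"tz":0,"wx":0,"wy":0,"wz":0,"gripper":1},{"tx":0.75,"ty":-0.89,"tz":0,"wx":0,"wy":0,"wz":0,"gripper":1},{"tx":0.75,"ty":-0.89,"tz":0,"wx":0,"wy":0,"wz":0,"gripper":1},{"tx":0.75,"ty":-0.89,"tz":0,"wx":0,"wy":0,"wz":0,"gripper":1},{"tx":0.75,"ty":-0.89,"tz":0,"wx":0,"wy":0,"wz":0,"gripper":1},{"tx":0,"ty":0,"tz":0,"wx":0,"wy":0,"wz":0,"gripper":1},{"tx":0,"ty":0,"tz":0,"wx":0,"wy":0,"wz":0,"gripper":1}]'
python3 - <<'E'
from h import *
im,d,p=look("w5");q=cloud(d,p);m=(green(im)>0)&(abs(q[...,1])<.05)&(abs(q[...,0])<.1)
ext("held",q,m);s=q[m];t=s[s[:,2]>np.percentile(s[:,2],90)-.006];print(cv2.minAreaRect(np.float32(t[:,:2]*1000)))
go(*toworld(.028,0),.108,9.2)
E
```

```text
clock: 6.35
ee_pos: [0.4899, -0.0296, 0.1921]
orientation: [3.131, 0.251, 0.002]
wrist_force: [0.9, -0.2, -0.3]
gripper_width: 0.581
gripper_force: 32.3
clock: 7.02
ee_pos: [0.5791, 0.1201, 0.191]
orientation: [3.131, 0.255, -0.002]
wrist_force: [0.4, 0.2, -1.4]
gripper_width: 0.579
gripper_force: 32.2
held 7154 x [0.0177 0.0361 0.0371] y [-0.0231  0.0013  0.0255] z 0.1255
((29.239564895629883, 12.746723175048828), (28.228057861328125, 73.84877014160156), 3.15083646774292)
t 7.07 tcp [0.5787 0.1192 0.1909] yaw 9.24 zaxis [-1.4e-03 -6.0e-04 -1.0e+00] F [-0.9 -0.1 -1.1] w 0.583 gf 32.2
tx,ty,tz [0.05 0.02 3.31]
w units [0.   0.01 0.01] shift if turned first [0.04 0.02 3.31]
```

View pics/w5.png

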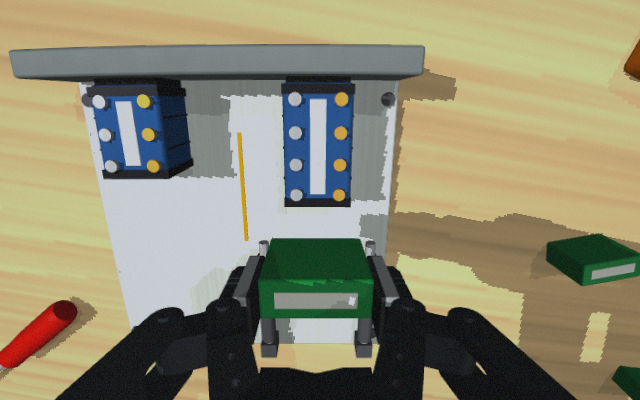

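The spacer is held square, with its front face at x ≈ 37 mm. Now lower, release and rise.

```bash

python3 -m crank '[{"tx":0.02,"ty":0.02,"tz":0.8,"wx":0,"wy":0,"wz":0,"gripper":1},{"tx":0,"ty":0,"tz":0.8,"wx":0,"wy":0,"wz":0,"gripper":1},{"tx":0,"ty":0,"tz":0.8,"wx":0,"wy":0,"wz":0,"gripper":1},{"tx":0,"ty":0,"tz":0.5,"wx":0,"wy":0,"wz":0,"gripper":1},{"tx":0,"ty":0,"tz":0.2,"wx":0,"wy":0,"wz":0,"gripper":1},{"tx":0,"ty":0,"tz":0.2,"wx":0,"wy":0,"wz":0,"gripper":1},{"tx":0,"ty":0,"tz":0.1,"wx":0,"wy":0,"wz":0,"gripper":1},{"tx":0,"ty":0,"tz":0,"wx":0,"wy":0,"wz":0,"gripper":1}]'
python3 -m crank '[{"tx":0,"ty":0,"tz":0,"wx":0,"wy":0,"wz":0,"gripper":1},{"tx":0,"ty":0,"tz":0,"wx":0,"wy":0,"wz":0,"gripper":0.2},{"tx":0,"ty":0,"tz":0,"wx":0,"wy":0,"wz":0,"gripper":0.2},{"tx":0,"ty":0,"tz":0,"wx":0,"wy":0,"wz":0,"gripper":0.2},{"tx":0,"ty":0,"tz":0,"wx":0,"wy":0,"wz":0,"gripper":0.2},{"tx":0,"ty":0,"tz":-0.5,"wx":0,"wy":0,"wz":0,"gripper":0.2},{"tx":0,"ty":0,"tz":-1,"wx":0,"wy":0,"wz":0,"gripper":0},{"tx":0,"ty":0,"tz":-1,"wx":0,"wy":0,"wz":0,"gripper":0}]'
python3 - <<'E'
from h import *
st();im,d,p=look("w6");q=cloud(d,p);m=(green(im)>0)&(abs(q[...,1])<.05)&(abs(q[...,0])<.1)
ext("placed",q,m);s=q[m];t=s[s[:,2]>np.percentile(s[:,2],90)-.006];print(cv2.minAreaRect(np.float32(t[:,:2]*1000)),np.median(t[:,2]))
go(.5728,-.1214,.145,19.7)
E
```

```text
clock: 7.73
ee_pos: [0.5799, 0.1185, 0.1068]
orientation: [3.131, 0.251, 0.001]
wrist_force: [-0.2, 0.2, -0.4]
gripper_width: 0.577
gripper_force: 32.3
clock: 8.4
ee_pos: [0.5789, 0.1187, 0.1692]
orientation: [-3.131, -0.252, 0.004]
wrist_force: [0.1, -0.8, 0.9]
gripper_width: 1.003
gripper_force: 0.0
t 8.4 tcp [0.5789 0.1187 0.1692] yaw 9.2 zaxis [-2.6e-03 -2.0e-04 -1.0e+00] F [ 0.1 -0.8  0.9] w 1.003 gf 0.0
placed 1882 x [0.0051 0.0324 0.038 ] y [-0.0249 -0.0005  0.0242] z 0.0441
((31.001684188842773, -10.142192840576172), (73.50340270996094, 27.62842559814453), 88.89973449707031) 0.04413108214314139
t 8.45 tcp [0.5824 0.119  0.1765] yaw 9.21 zaxis [ 8.7e-03  7.0e-04 -1.0e+00] F [3.  0.5 3.5] w 1.001 gf 0.0
tx,ty,tz [-1.93  9.43  1.25]
w units [ 0.01 -0.08 -1.75] shift if turned first [-3.6   8.92  1.26]
```

Spacer 1 stands at x 18–38 mm, flat. Now the second spacer, at (573,−121).

```bash

python3 -m crank '[{"tx":0,"ty":0,"tz":0,"wx":0,"wy":0,"wz":-0.9,"gripper":0},{"tx":0,"ty":0,"tz":0,"wx":0,"wy":0,"wz":-0.85,"gripper":0},{"tx":-0.36,"ty":0.89,"tz":0,"wx":0,"wy":0,"wz":0,"gripper":0},{"tx":-0.36,"ty":0.89,"tz":0,"wx":0,"wy":0,"wz":0,"gripper":0},{"tx":-0.36,"ty":0.89,"tz":0,"wx":0,"wy":0,"wz":0,"gripper":0},{"tx":-0.36,"ty":0.89,"tz":0,"wx":0,"wy":0,"wz":0,"gripper":0},{"tx":-0.36,"ty":0.89,"tz":0,"wx":0,"wy":0,"wz":0,"gripper":0},{"tx":-0.36,"ty":0.89,"tz":0,"wx":0,"wy":0,"wz":0,"gripper":0}]' >/dev/null
python3 -m crank '[{"tx":-0.36,"ty":0.89,"tz":0.3,"wx":0,"wy":0,"wz":0,"gripper":0},{"tx":-0.36,"ty":0.89,"tz":0.3,"wx":0,"wy":0,"wz":0,"gripper":0},{"tx":-0.36,"ty":0.89,"tz":0.3,"wx":0,"wy":0,"wz":0,"gripper":0},{"tx":-0.36,"ty":0.89,"tz":0.3,"wx":0,"wy":0,"wz":0,"gripper":0},{"tx":0,"ty":0,"tz":0,"wx":0,"wy":0,"wz":0,"gripper":0},{"tx":0,"ty":0,"tz":0,"wx":0,"wy":0,"wz":0,"gripper":0},{"tx":0,"ty":0,"tz":0,"wx":0,"wy":0,"wz":0,"gripper":0},{"tx":0,"ty":0,"tz":0,"wx":0,"wy":0,"wz":0,"gripper":0}]' >/dev/null
python3 - <<'E'
from h import *
im,d,p=look("w7");spacers("w7",im,d,p)
go(.5728,-.1214,.092,19.7)
E
```

```text
w7 [318. 232.] ztop 0.0447 rect mm [ 573.3 -121.3] [20.7 49.7] 19.3
w7 [495. 304.] ztop 0.0442 rect mm [ 563.2 -260. ] [50.5 11.8] 87.2
t 9.83 tcp [ 0.5703 -0.1203  0.1397] yaw 19.76 zaxis [ 1.e-03 -2.e-04 -1.e+00] F [-0.1  0.1  0.1] w 1.0 gf 0.0
tx,ty,tz [0.08 0.07 1.91]
w units [ 0.   -0.01  0.01] shift if turned first [0.08 0.08 1.91]
```

```bash

python3 -m crank '[{"tx":0.1,"ty":0.07,"tz":0.6,"wx":0,"wy":0,"wz":0.06,"gripper":0},{"tx":0,"ty":0,"tz":0.7,"wx":0,"wy":0,"wz":0,"gripper":0},{"tx":0,"ty":0,"tz":0.6,"wx":0,"wy":0,"wz":0,"gripper":0},{"tx":0,"ty":0,"tz":0,"wx":0,"wy":0,"wz":0,"gripper":0},{"tx":0,"ty":0,"tz":0,"wx":0,"wy":0,"wz":0,"gripper":1},{"tx":0,"ty":0,"tz":0,"wx":0,"wy":0,"wz":0,"gripper":1},{"tx":0,"ty":0,"tz":0,"wx":0,"wy":0,"wz":0,"gripper":1},{"tx":0,"ty":0,"tz":0,"wx":0,"wy":0,"wz":0,"gripper":1}]' 30
python3 -m crank '[{"tx":0,"ty":0,"tz":0,"wx":0,"wy":0,"wz":0,"gripper":1},{"tx":0,"ty":0,"tz":0,"wx":0,"wy":0,"wz":0,"gripper":1},{"tx":0,"ty":0,"tz":-0.6,"wx":0,"wy":0,"wz":0,"gripper":1},{"tx":0,"ty":0,"tz":-0.8,"wx":0,"wy":0,"wz":0.6,"gripper":1},{"tx":0,"ty":0,"tz":-0.9,"wx":0,"wy":0,"wz":0.6,"gripper":1},{"tx":0,"ty":0,"tz":-0.9,"wx":0,"wy":0,"wz":0.5,"gripper":1},{"tx":0,"ty":0,"tz":-0.8,"wx":0,"wy":0,"wz":0,"gripper":1},{"tx":0,"ty":0,"tz":0,"wx":0,"wy":0,"wz":0,"gripper":1}]'
python3 - <<'E'
from h import *
go(*toworld(.0055,0),.192,9.2)
E
```

```text
clock: 10.5
ee_pos: [0.574, -0.1221, 0.0932]
orientation: [3.095, 0.528, 0.004]
wrist_force: [0.4, -0.0, -1.0]
gripper_width: 0.577
gripper_force: 32.3
clock: 11.17
ee_pos: [0.5751, -0.1227, 0.1966]
orientation: [3.128, 0.25, 0.012]
wrist_force: [0.3, -0.8, 0.5]
gripper_width: 0.578
gripper_force: 32.4
t 11.17 tcp [ 0.5751 -0.1227  0.1966] yaw 9.13 zaxis [ 0.008  -0.0029 -1.    ] F [ 0.3 -0.8  0.5] w 0.578 gf 32.4
tx,ty,tz [ 0.82 -9.51  0.15]
w units [ 0.04 -0.07 -0.01] shift if turned first [ 0.83 -9.51  0.18]
```

```bash

python3 -m crank '[{"tx":0.075,"ty":-0.865,"tz":0,"wx":0,"wy":0,"wz":0,"gripper":1},{"tx":0.075,"ty":-0.865,"tz":0,"wx":0,"wy":0,"wz":0,"gripper":1},{"tx":0.075,"ty":-0.865,"tz":0,"wx":0,"wy":0,"wz":0,"gripper":1},{"tx":0.075,"ty":-0.865,"tz":0,"wx":0,"wy":0,"wz":0,"gripper":1},{"tx":0.075,"ty":-0.865,"tz":0,"wx":0,"wy":0,"wz":0,"gripper":1},{"tx":0.075,"ty":-0.865,"tz":0,"wx":0,"wy":0,"wz":0,"gripper":1},{"tx":0.075,"ty":-0.865,"tz":0,"wx":0,"wy":0,"wz":0,"gripper":1},{"tx":0.075,"ty":-0.865,"tz":0,"wx":0,"wy":0,"wz":0,"gripper":1}]' >/dev/null
python3 -m crank '[{"tx":0.075,"ty":-0.865,"tz":0,"wx":0,"wy":0,"wz":0,"gripper":1},{"tx":0.075,"ty":-0.865,"tz":0,"wx":0,"wy":0,"wz":0,"gripper":1},{"tx":0.075,"ty":-0.865,"tz":0,"wx":0,"wy":0,"wz":0,"gripper":1},{"tx":0,"ty":0,"tz":0,"wx":0,"wy":0,"wz":0,"gripper":1},{"tx":0,"ty":0,"tz":0,"wx":0,"wy":0,"wz":0,"gripper":1},{"tx":0,"ty":0,"tz":0,"wx":0,"wy":0,"wz":0,"gripper":1},{"tx":0,"ty":0,"tz":0,"wx":0,"wy":0,"wz":0,"gripper":1},{"tx":0,"ty":0,"tz":0,"wx":0,"wy":0,"wz":0,"gripper":1}]' >/dev/null
python3 - <<'E'
from h import *
im,d,p=look("w8");q=cloud(d,p);x,y,z=q[...,0],q[...,1],q[...,2];g=green(im)>0
ext("held",q,g&(abs(y)<.05)&(abs(x)<.05)&(z>.07));ext("held front",q,g&(abs(y)<.02)&(abs(x)<.05)&(z>.085)&(z<.11))
ext("placed top",q,g&(abs(y)<.05)&(abs(x)<.05)&(z<.05)&(z>.04))
go(*toworld(.0055,0),.107,9.2)
E
```

```text
held 7130 x [-0.0063  0.0122  0.0132] y [-0.024   0.0004  0.0244] z 0.1251
held front 1532 x [0.0119 0.0125 0.0132] y [-0.0196 -0.0001  0.0194] z 0.0996
placed top 1553 x [0.018  0.0312 0.0378] y [-0.0246 -0.0009  0.024 ] z 0.0442
t 12.55 tcp [0.5555 0.1154 0.1912] yaw 9.07 zaxis [-2.e-04 -2.e-04 -1.e+00] F [ 0.6 -0.1  0.1] w 0.583 gf 32.4
tx,ty,tz [0.08 0.02 3.37]
w units [ 0.    0.   -0.02] shift if turned first [0.08 0.02 3.37]
```

```bash

python3 -m crank '[{"tx":0.12,"ty":0.02,"tz":0.8,"wx":0,"wy":0,"wz":0,"gripper":1},{"tx":0,"ty":0,"tz":0.8,"wx":0,"wy":0,"wz":0,"gripper":1},{"tx":0,"ty":0,"tz":0.8,"wx":0,"wy":0,"wz":0,"gripper":1},{"tx":0,"ty":0,"tz":0.5,"wx":0,"wy":0,"wz":0,"gripper":1},{"tx":0,"ty":0,"tz":0.2,"wx":0,"wy":0,"wz":0,"gripper":1},{"tx":0,"ty":0,"tz":0.2,"wx":0,"wy":0,"wz":0,"gripper":1},{"tx":0,"ty":0,"tz":0.1,"wx":0,"wy":0,"wz":0,"gripper":1},{"tx":0,"ty":0,"tz":0,"wx":0,"wy":0,"wz":0,"gripper":1}]'
python3 -m crank '[{"tx":0,"ty":0,"tz":0,"wx":0,"wy":0,"wz":0,"gripper":1},{"tx":0,"ty":0,"tz":0,"wx":0,"wy":0,"wz":0,"gripper":0.25},{"tx":0,"ty":0,"tz":0,"wx":0,"wy":0,"wz":0,"gripper":0.25},{"tx":0,"ty":0,"tz":0,"wx":0,"wy":0,"wz":0,"gripper":0.25},{"tx":0,"ty":0,"tz":0,"wx":0,"wy":0,"wz":0,"gripper":0.25},{"tx":0,"ty":0,"tz":-0.5,"wx":0,"wy":0,"wz":0,"gripper":0.25},{"tx":0,"ty":0,"tz":-1,"wx":0,"wy":0,"wz":0,"gripper":0.25},{"tx":0,"ty":0,"tz":-1,"wx":0,"wy":0,"wz":0,"gripper":0.25}]'
python3 -m crank '[{"tx":0,"ty":0,"tz":-0.8,"wx":0,"wy":0,"wz":0,"gripper":1},{"tx":-0.4,"ty":0,"tz":0,"wx":0,"wy":0,"wz":0,"gripper":1},{"tx":-0.8,"ty":0,"tz":0,"wx":0,"wy":0,"wz":0,"gripper":1},{"tx":-0.8,"ty":0,"tz":0,"wx":0,"wy":0,"wz":0,"gripper":1},{"tx":-0.4,"ty":0,"tz":0,"wx":0,"wy":0,"wz":0,"gripper":1},{"tx":0,"ty":0,"tz":0,"wx":0,"wy":0,"wz":0,"gripper":1},{"tx":0,"ty":0,"tz":0,"wx":0,"wy":0,"wz":0,"gripper":1},{"tx":0,"ty":0,"tz":0,"wx":0,"wy":0,"wz":0,"gripper":1}]'
python3 - <<'E'
from h import *
im,d,p=look("w9");q=cloud(d,p);x,y,z=q[...,0],q[...,1],q[...,2];g=green(im)>0
ext("tops",q,g&(abs(y)<.05)&(abs(x)<.05)&(z<.05)&(z>.04));ext("any above",q,g&(abs(y)<.05)&(abs(x)<.05)&(z>.03))
m=(z<.05)&(z>.042)&(abs(y)<.02)&(x>-.02)&(x<.06);h,e=np.histogram(x[m],np.arange(-.015,.05,.002));print(dict(zip((e*1000).round().tolist(),h.tolist())))
ext("plate top",q,(z>.049)&(z<.055)&(abs(y)<.03)&(x<0.02)&(x>-.05))
cv2.imwrite("pics/w9c.png",cv2.resize(im,None,fx=1.2,fy=1.2))
go(*toworld(-.057,0),.115,9.2)
E
```

```text
clock: 13.22
ee_pos: [0.5589, 0.1162, 0.1068]
orientation: [-3.132, -0.25, -0.001]
wrist_force: [-0.2, 0.7, -0.9]
gripper_width: 0.58
gripper_force: 32.4
clock: 13.88
ee_pos: [0.5577, 0.1162, 0.1693]
orientation: [-3.132, -0.25, 0.004]
wrist_force: [1.3, 0.9, 0.2]
gripper_width: 0.752
gripper_force: 0.0
clock: 14.55
ee_pos: [0.4996, 0.1067, 0.1891]
orientation: [3.132, 0.25, 0.001]
wrist_force: [0.1, 0.1, 0.1]
gripper_width: 0.001
gripper_force: 0.0
tops 3737 x [-0.0032  0.0183  0.0374] y [-0.0247  0.0001  0.0246] z 0.0442
any above 3810 x [-0.0032  0.0167  0.0374] y [-0.0247  0.0001  0.0246] z 0.0442
{-15.0: 68, -13.0: 0, -11.0: 0, -9.0: 0, -7.0: 0, -5.0: 61, -3.0: 189, -1.0: 192, 1.0: 191, 3.0: 219, 5.0: 225, 7.0: 193, 9.0: 196, 11.0: 254, 13.0: 197, 15.0: 189, 17.0: 108, 19.0: 197, 21.0: 209, 23.0: 250, 25.0: 197, 27.0: 264, 29.0: 201, 31.0: 267, 33.0: 200, 35.0: 267, 37.0: 75, 39.0: 160, 41.0: 264, 43.0: 212, 45.0: 276, 47.0: 245}
plate top 1599 x [-0.0298 -0.0221 -0.015 ] y [-0.0212 -0.0004  0.0212] z 0.0512
t 14.6 tcp [0.4998 0.1067 0.1891] yaw 9.13 zaxis [ 6.e-04  1.e-04 -1.e+00] F [-0.1  0.3  0.5] w 0.003 gf 0.0
tx,ty,tz [-0.16  0.03  2.97]
w units [ 0.   -0.01 -0.01] shift if turned first [-0.16  0.03  2.97]
```

View pics/w9c.png

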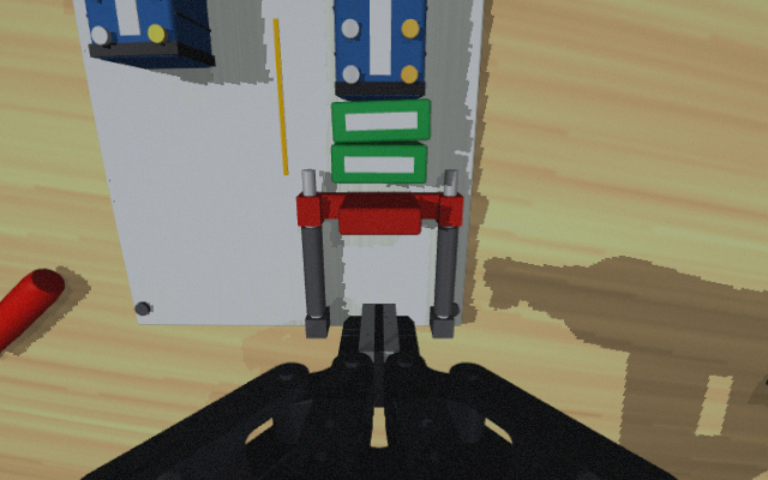

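The two spacers stand square between the module and the plate, at picture positions (381,119) and (379,163), and the closed fingers are behind the plate. Now descend behind the plate and advance.

```bash

python3 -m crank '[{"tx":-0.16,"ty":0.03,"tz":0.5,"wx":0,"wy":0,"wz":0,"gripper":1},{"tx":0,"ty":0,"tz":0.8,"wx":0,"wy":0,"wz":0,"gripper":1},{"tx":0,"ty":0,"tz":0.8,"wx":0,"wy":0,"wz":0,"gripper":1},{"tx":0,"ty":0,"tz":0.6,"wx":0,"wy":0,"wz":0,"gripper":1},{"tx":0,"ty":0,"tz":0.4,"wx":0,"wy":0,"wz":0,"gripper":1},{"tx":0,"ty":0,"tz":0.18,"wx":0,"wy":0,"wz":0,"gripper":1},{"tx":0,"ty":0,"tz":0,"wx":0,"wy":0,"wz":0,"gripper":1},{"tx":0,"ty":0,"tz":0,"wx":0,"wy":0,"wz":0,"gripper":1}]'
python3 -m crank '[{"tx":0.1,"ty":0,"tz":0,"wx":0,"wy":0,"wz":0,"gripper":1},{"tx":0.15,"ty":0,"tz":0,"wx":0,"wy":0,"wz":0,"gripper":1},{"tx":0.15,"ty":0,"tz":0,"wx":0,"wy":0,"wz":0,"gripper":1},{"tx":0.15,"ty":0,"tz":0,"wx":0,"wy":0,"wz":0,"gripper":1},{"tx":0.15,"ty":0,"tz":0,"wx":0,"wy":0,"wz":0,"gripper":1},{"tx":0.1,"ty":0,"tz":0,"wx":0,"wy":0,"wz":0,"gripper":1},{"tx":0,"ty":0,"tz":0,"wx":0,"wy":0,"wz":0,"gripper":1},{"tx":0,"ty":0,"tz":0,"wx":0,"wy":0,"wz":0,"gripper":1}]'
python3 - <<'E'
from h import *
t,_=st();print(inframe(t));im,d,p=look("w10");q=cloud(d,p);x,y,z=q[...,0],q[...,1],q[...,2]
ext("plate top",q,(z>.049)&(z<.055)&(abs(y)<.03)&(x<0.02)&(x>-.05))
o=get_obs();print("Fx lane",F[0]@o["wrist_force"][:2])
E
```

```text
clock: 15.27
ee_pos: [0.4958, 0.1053, 0.1071]
orientation: [-3.132, -0.25, -0.0]
wrist_force: [0.2, 0.5, 0.2]
gripper_width: 0.001
gripper_force: 0.0
clock: 15.93
ee_pos: [0.5151, 0.1085, 0.1067]
orientation: [3.132, 0.25, -0.001]
wrist_force: [-2.0, -1.2, 2.3]
gripper_width: 0.002
gripper_force: 1.0
t 15.93 tcp [0.5151 0.1085 0.1067] yaw 9.14 zaxis [-7.e-04 -1.e-04 -1.e+00] F [-2.  -1.2  2.3] w 0.002 gf 1.0
[-0.03757851  0.00010105  0.09473489]
plate top 4102 x [-0.0304 -0.0182 -0.0109] y [-0.0212  0.0001  0.0212] z 0.0512
Fx lane -1.476791236252428
```

Contact is made and the plate has moved about 4 mm. Now press on slowly.

```bash

python3 -m crank '[{"tx":0.05,"ty":0,"tz":0,"wx":0,"wy":0,"wz":0,"gripper":1},{"tx":0.06,"ty":0,"tz":0,"wx":0,"wy":0,"wz":0,"gripper":1},{"tx":0.06,"ty":0,"tz":0,"wx":0,"wy":0,"wz":0,"gripper":1},{"tx":0.06,"ty":0,"tz":0,"wx":0,"wy":0,"wz":0,"gripper":1},{"tx":0.06,"ty":0,"tz":0,"wx":0,"wy":0,"wz":0,"gripper":1},{"tx":0.05,"ty":0,"tz":0,"wx":0,"wy":0,"wz":0,"gripper":1},{"tx":0,"ty":0,"tz":0,"wx":0,"wy":0,"wz":0,"gripper":1},{"tx":0,"ty":0,"tz":0,"wx":0,"wy":0,"wz":0,"gripper":1}]'
python3 -m crank '[{"tx":0.02,"ty":0,"tz":0,"wx":0,"wy":0,"wz":0,"gripper":1},{"tx":0.02,"ty":0,"tz":0,"wx":0,"wy":0,"wz":0,"gripper":1},{"tx":0.02,"ty":0,"tz":0,"wx":0,"wy":0,"wz":0,"gripper":1},{"tx":0.02,"ty":0,"tz":0,"wx":0,"wy":0,"wz":0,"gripper":1},{"tx":0,"ty":0,"tz":0,"wx":0,"wy":0,"wz":0,"gripper":1},{"tx":0,"ty":0,"tz":0,"wx":0,"wy":0,"wz":0,"gripper":1},{"tx":0,"ty":0,"tz":0,"wx":0,"wy":0,"wz":0,"gripper":1},{"tx":0,"ty":0,"tz":0,"wx":0,"wy":0,"wz":0,"gripper":1}]'
cat > s.py <<'E'
from h import *
import sys
t,_=st();f=[];im,d,p=look(sys.argv[1])
for i in range(4): f.append(F[0]@get_obs()["wrist_force"][:2]);read_camera("top")
print("tcp frame",inframe(t).round(4),"Flane",np.round(f,1));q=cloud(d,p);x,y,z=q[...,0],q[...,1],q[...,2];g=green(im)>0
ext("plate top",q,(z>.049)&(z<.055)&(abs(y)<.03)&(x<0.02)&(x>-.05))
try: ext("spacers",q,g&(abs(y)<.05)&(abs(x)<.05)&(z<.05)&(z>.04))
except Exception as e: print("no spacers seen")
E
python3 s.py w11
```

```text
clock: 16.65
ee_pos: [0.5235, 0.1098, 0.1067]
orientation: [-3.132, -0.25, 0.0]
wrist_force: [-3.7, -1.0, 0.3]
gripper_width: -0.0
gripper_force: 1.5
clock: 17.32
ee_pos: [0.5254, 0.1101, 0.1067]
orientation: [-3.132, -0.25, 0.001]
wrist_force: [-3.7, -1.0, -1.6]
gripper_width: -0.001
gripper_force: 1.9
t 17.32 tcp [0.5254 0.1101 0.1067] yaw 9.13 zaxis [-5.e-04 -0.e+00 -1.e+00] F [-3.7 -1.  -1.6] w -0.001 gf 1.9
tcp frame [-0.0272  0.0001  0.0947] Flane [-3.1 -3.9 -3.4 -3.3]
plate top 4092 x [-0.02   -0.0078 -0.0005] y [-0.0212  0.0001  0.0212] z 0.0512
spacers 8748 x [0.0001 0.0209 0.0393] y [-0.0246 -0.      0.0244] z 0.0442
```

Nearly closed. I'll take small steps until the force reaches about 10 N.

```bash

python3 -m crank '[{"tx":0.02,"ty":0,"tz":0,"wx":0,"wy":0,"wz":0,"gripper":1},{"tx":0.02,"ty":0,"tz":0,"wx":0,"wy":0,"wz":0,"gripper":1},{"tx":0,"ty":0,"tz":0,"wx":0,"wy":0,"wz":0,"gripper":1},{"tx":0,"ty":0,"tz":0,"wx":0,"wy":0,"wz":0,"gripper":1},{"tx":0,"ty":0,"tz":0,"wx":0,"wy":0,"wz":0,"gripper":1},{"tx":0,"ty":0,"tz":0,"wx":0,"wy":0,"wz":0,"gripper":1},{"tx":0,"ty":0,"tz":0,"wx":0,"wy":0,"wz":0,"gripper":1},{"tx":0,"ty":0,"tz":0,"wx":0,"wy":0,"wz":0,"gripper":1}]'
python3 s.py w12
```

```text
clock: 18.23
ee_pos: [0.5258, 0.1102, 0.1067]
orientation: [3.131, 0.25, -0.004]
wrist_force: [-7.0, -1.6, 1.5]
gripper_width: 0.002
gripper_force: 3.7
t 18.23 tcp [0.5258 0.1102 0.1067] yaw 9.14 zaxis [-2.6e-03 -4.0e-04 -1.0e+00] F [-7.  -1.6  1.5] w 0.002 gf 3.7
tcp frame [-0.0268  0.0001  0.0947] Flane [-6.8 -7.1 -7.  -7. ]
plate top 4169 x [-0.0197 -0.0076 -0.0002] y [-0.0212  0.0001  0.0211] z 0.0512
spacers 8673 x [0.0004 0.021  0.0395] y [-0.0246 -0.      0.0244] z 0.0442
```

```bash

python3 -m crank '[{"tx":0.02,"ty":0,"tz":0,"wx":0,"wy":0,"wz":0,"gripper":1},{"tx":0,"ty":0,"tz":0,"wx":0,"wy":0,"wz":0,"gripper":1},{"tx":0,"ty":0,"tz":0,"wx":0,"wy":0,"wz":0,"gripper":1},{"tx":0,"ty":0,"tz":0,"wx":0,"wy":0,"wz":0,"gripper":1},{"tx":0,"ty":0,"tz":0,"wx":0,"wy":0,"wz":0,"gripper":1},{"tx":0,"ty":0,"tz":0,"wx":0,"wy":0,"wz":0,"gripper":1},{"tx":0,"ty":0,"tz":0,"wx":0,"wy":0,"wz":0,"gripper":1},{"tx":0,"ty":0,"tz":0,"wx":0,"wy":0,"wz":0,"gripper":1}]'
python3 s.py w13
```

```text
clock: 19.15
ee_pos: [0.5258, 0.1102, 0.1067]
orientation: [3.131, 0.25, -0.006]
wrist_force: [-8.3, -1.8, 2.9]
gripper_width: -0.0
gripper_force: 4.8
t 19.15 tcp [0.5258 0.1102 0.1067] yaw 9.15 zaxis [-4.e-03 -7.e-04 -1.e+00] F [-8.3 -1.8  2.9] w -0.0 gf 4.8
tcp frame [-0.0267  0.0001  0.0947] Flane [ -9.3 -10.   -9.2  -9.7]
plate top 4143 x [-0.0196 -0.0077 -0.0003] y [-0.0212  0.0001  0.0212] z 0.0512
spacers 8670 x [0.0004 0.021  0.0395] y [-0.0246 -0.      0.0244] z 0.0442
```

View pics/w13.png

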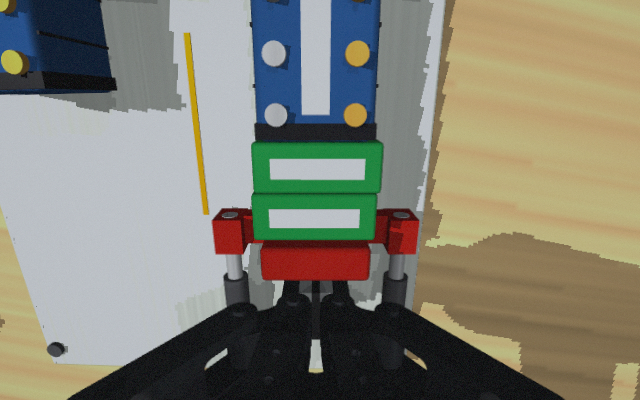

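The wrist view shows the plate, both spacers and the module closed up with no gaps (picture rows 280 to 140). The plate has travelled about 15 mm, short of its 26 mm stop, and the push holds steady at 9.2–10 N.

```bash
python3 -c "
from cell import *
print(hand_in())"
```

```text
the job is handed in; nothing more can be done
None
```

Job handed in: two spacers stand square between the long module and the plate, which closed on them after about 15 mm (stop at 26 mm), and the fingers are still pushing at about 9.5 N; I left the spare spacers and the other objects alone.

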